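# Preset a spring cartridge in the bench screw press

### The arm

A 6-joint arm with a two-finger parallel gripper is mounted at the origin on the work surface. World frame = base frame: x ahead of the robot, y to its left, z up, the work surface at z = 0. Lengths are in mm, angles in rad, forces in N, time in s.
With the tool pointing down it reaches from about 250 to 775 mm from the base axis. Payload 8.9 kg.
Tool frame: the origin (TCP) lies at the very end of the fingers, on their centre line; the grasp point (between the pads) lies 19 mm behind it (robot.tcp_to_grasp is the distance from the TCP to the grasp point, in mm); z points along the fingers, y is the line along which they close (so a half turn about z gives the same grasp; the last joint's range is limited). The gripper opens to 85 mm and grips with 20 to 120 N. Pads are 22 mm wide; open, the fingers measure 114 mm over their backs; the gripper's body (76 mm by 85 mm) begins 54 mm behind the grasp point. The pads swing forward as they close: fully open they stand 13 mm farther back than shut.
Start: joints at [1.091, 0.291, -0.153, 1.127, 0, 1.431], TCP at [175.471, 494.807, 231.305] pointing down, gripper open.
Joint ranges: [-2.52, 2.52], [-0.91, 1.74], [-1.3, 1.37], [-1.96, 2.02], [-1.52, 1.47], [-3.14, 3.14]. Speed limits (rad/s): [2.22, 2.22, 2.79, 3.14, 3.14, 3.14].

### API

Orientations are given as [roll, pitch, yaw] about the fixed x, y, z axes, in that order (R = Rz(yaw) Ry(pitch) Rx(roll)).
In Python, from station import robot gives the robot as it stands. Calls block until the motion is done:
- robot.goto(position, orientation): joint-space move of the TCP to a pose.
- robot.servo_line(position, vel=150, rotation=None, contact_N=None): straight line of the TCP; rotation=None keeps the orientation; vel is the mean speed in mm/s. With contact_N (N) it stops when the force on the tool has changed by that much, and returns True; else False.
- robot.move_joints(angles): joint-space move.
- robot.ungrasp() and robot.clamp(newtons=None): open the fingers fully, or close them until they stop; newtons is the grip in N (None keeps the last).
- robot.pause(seconds).
- robot.inverse_kinematics(position, orientation): joint angles nearest the present ones, or None.
- robot.observe(): the state.
- robot.get_image(name): name is "side" or "top"; returns the picture (384x512x3 uint8, blue, green, red); there is no depth.
- robot.camera_model(name): a dict with "fx", "fy", "cx", "cy" (pixels), "k1" (the pictures are not rectified: a ray, as slopes to the right and down, at radius r is drawn at 1 + k1 r^2 times it, then the intrinsics apply), "pose" (4x4, takes a point from camera to world coordinates). Camera axes: x right, y up, looking along -z (the intrinsics and any distortion apply to the point x, -y, -z); pixel columns grow to the right and rows downward; lengths in mm; the calibration is good to about 2 mm. A picture is of the moment at which its call begins. camera_model takes no time and is no camera call.
A pose or a line that the arm cannot do raises robot.MotionError and nothing moves.
- robot.hand_in(): hands the job in; it is judged then, once.
The state is a dict: "time": time; "q": joint angles; "dq": joint speeds; "joint_efforts": joint torques, N m; "position": TCP position; "tool_rot": TCP orientation; "contact_force": force on the tool from outside, world axes, zero at the start; "wrist_torque": the same for the moment, N m; "width": finger opening in mm; "gripper_force": force on a finger pad.
Only numpy, scipy, OpenCV 4.12 (cv2) and the standard library are available. Lean on these libraries where they do the work, as an engineer would, in place of code of your own. Each camera call takes 0.05 s, during which the arm holds its last target. There are 200 camera calls.

### The job

Stand the spring cartridge in the ring on the screw press's loading slide and push the slide fully home under the ram. Wind the handwheel down by its crank handle until you feel the ram meet the cartridge's plunger, then add half a turn more (never as much as three quarters). Let go and leave it standing under that load, with the other things on the bench where they were.

Things in the scene. Friction and masses are not known exactly. Their poses are not given: they have to be found in the camera images.
- cartridge: spring cartridge, 0.65 to 0.85 kg: steel cup 50 mm diameter, 45 mm high, foot bevelled 4 mm; brass sleeve 32 mm diameter standing 4 to 14 mm out of its top (varies, unknown); in it a 16 mm flat plunger, tip 9 mm above the sleeve (58 to 68 mm above the foot). The plunger yields nothing below 130 N, then 1 mm per 16 N, up to 8 mm. Stands upright on the bench. Origin: centre of the underside, z up
- nest (a point): centre of the floor of the locating ring on the loading slide, 50 mm above the bench; the cartridge's foot stands here. Ring: 57 mm inside and 67 mm outside diameter, 6 mm high. Its y axis points outward along the slide; pushing the slide home moves it along its -y
- slide_knob (a point): centre of the top of the black knob at the slide's outer end, 98 mm above the bench, 140 mm from the nest along the nest's y: knob 26 mm diameter, 22 mm high, on a 14 mm post that stands on the slide (slide's top 50 mm above the bench)
- slide (a joint): how far the loading slide is pulled out (m): 0 = fully home against its stop, with the nest under the ram; 0.17 = fully out. It slides with about 4 N of friction and stays where it is left
- wheel_hub (a point): centre of the top of the handwheel's hub, on the screw's upright axis, about 0.27 m above the bench; it goes down with the screw. Wheel 144 mm across, rim 14 mm thick, rim's top 9 mm below this point. It stands above the press's green C-shaped frame, whose throat opens towards the slide
- crank_top (a point): centre of the top of the upright black crank handle on the wheel's rim: 24 mm in diameter, 50 mm tall above the rim, 65 mm from the screw's axis; it spins freely on its pin, so it can be held while the wheel goes round
- wheel (a joint): turn of the handwheel (rad), 0 at its upper end, range 0 to 18, growing clockwise seen from above, which lowers ram and wheel 10 mm a turn. Ram face 127 mm above the bench at 0. The screw drags with a steady 0.45 N m (7 N at the crank) and stays where left; ram load adds 0.16 N m per 100 N: the crank gets 3 N heavier within 1/15 turn as the ram meets the plunger, 5 N heavier half a turn later
- spindle: the ram: steel screw spindle with its 36 mm flat round foot facing down; it carries the handwheel. Origin: centre of the foot's face, on the press axis; z up
- socket_deep: bystander: dark steel socket, 44 mm diameter, 78 mm high, upright; origin under its centre
- socket_wide: bystander: dark steel socket, 56 mm diameter, 58 mm high, upright; origin under its centre
- bearing: bystander: flat ball bearing, 52 mm diameter, 18 mm high; origin under its centre
- gauge_block: bystander: steel block 50 x 35 x 30 mm; origin under its centre

How it is judged (in metres and radians):
On the way, in this order (a step that is already met when the one before it is completed fails the run):
1. the cartridge stands in the nest, let go (horizontal distance between cartridge and nest below 0.005 m and z of cartridge in the frame of nest below 0.003 m and angle between cartridge's own z axis and vertical below 0.05 rad and contact force between the fingers and cartridge below 0.1 N), for 0.2 s.
2. the slide is fully home, ram still clear (value of joint slide below 0.003 m and contact force between spindle and cartridge below 1 N), for 0.2 s.
3. the ram meets the plunger (contact force between spindle and cartridge above 30 N), for 0.1 s.
At the end, for the whole second after the job is handed in: The released cartridge stands upright in the nest (within 5 mm), the slide is within 3 mm of home, the wheel is still, and the ram bears on the plunger with 172 to 212 N: half a turn past contact, give or take an eighth of a turn (contact force between spindle and cartridge between 172 and 212 N and value of joint slide below 0.003 m and horizontal distance between cartridge and nest below 0.005 m and z of cartridge in the frame of nest below 0.003 m and angle between cartridge's own z axis and vertical below 0.05 rad and velocity of joint wheel between -0.05 and 0.05 rad/s); the robot touches nothing.
It fails at once if the press is overwound: more than 235 N on the cartridge (three quarters of a turn past contact) (contact force between spindle and cartridge above 235 N).
It fails at once if a socket, the bearing or the steel block is pushed more than 20 mm (distance of any of socket_deep, socket_wide, bearing, gauge_block from where it was at the start of the episode above 0.02 m).
It also fails if it takes over 72 s, if anything falls off the work surface, if the arm or the gripper's body presses on something with over 40 N, if the wrist force passes 120 N, or if a joint passes its speed limit or range.

## Working session

There is one attempt and no reset: what is moved stays moved. The work goes in short steps, each a Python script; the robot and the scene stay as the last script left them, time stands still between calls to the robot, and variables do not carry over. Pictures are saved under pics/ and viewed, at most 10 in all, crops included, and the job is handed in when it is done.

```bash
mkdir -p pics; ls; python3 - <<'E'
from station import robot
import cv2
for n in("top","side"):
    cv2.imwrite(f"pics/{n}0.png",robot.get_image(n)); c=robot.camera_model(n); print(n,c)
o=robot.observe(); print(o)
E
```

```text
pics
top {'fx': 419.92768001414805, 'fy': 419.92768001414805, 'cx': 257.9809910975218, 'cy': 200.4088396852882, 'k1': 0.03749223946385295, 'pose': array([[-9.94058135e-03,  9.87628381e-01, -1.56497178e-01,
         3.58278948e+02],
       [-9.99605712e-01, -5.70462297e-03,  2.74932393e-02,
         9.83032777e+01],
       [ 2.62603461e-02,  1.56708771e-01,  9.87295678e-01,
         1.05757368e+03],
       [ 0.00000000e+00,  0.00000000e+00,  0.00000000e+00,
         1.00000000e+00]])}
side {'fx': 397.68694649548064, 'fy': 397.68694649548064, 'cx': 259.80800150359585, 'cy': 183.53310916573986, 'k1': 0.04809763244664254, 'pose': array([[ 8.13090418e-01,  3.15419923e-01, -4.89279311e-01,
         4.62023262e+01],
       [-5.81985024e-01,  4.21211594e-01, -6.95610685e-01,
        -5.77607824e+02],
       [-1.33193502e-02,  8.50347614e-01,  5.26052783e-01,
         7.06138015e+02],
       [ 0.00000000e+00,  0.00000000e+00,  0.00000000e+00,
         1.00000000e+00]])}
{'time': 0.1, 'q': array([ 1.09069486e+00,  2.91206395e-01, -1.54007859e-01,  1.12669649e+00,
       -2.17429743e-05,  1.43148361e+00]), 'dq': array([ 0.00011329, -0.00064211,  0.00329093, -0.00063637,  0.00069061,
       -0.00034558]), 'joint_efforts': array([ 1.53862242e-03, -5.37974167e+01,  3.31921363e+01,  9.24190652e-03,
       -1.81364944e-04, -2.43977485e-05]), 'position': array([175.30863107, 494.47466223, 230.81489184]), 'tool_rot': array([-3.14048602e+00, -1.33218274e-04,  2.80080384e+00]), 'contact_force': array([-0.06875325,  0.16584592, -0.14475768]), 'wrist_torque': array([-0.02671004, -0.02456674,  0.00901724]), 'gripper_force': 0.0, 'width': 85.37721596271946}
```

View pics/top0.png

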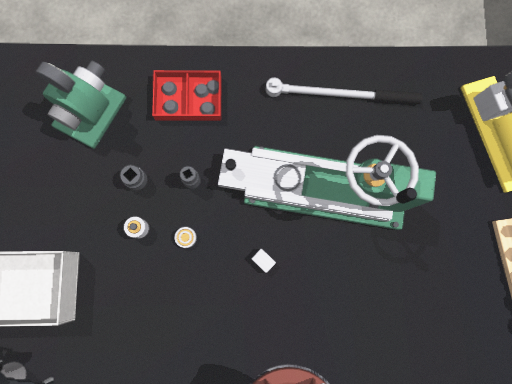

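View pics/side0.png

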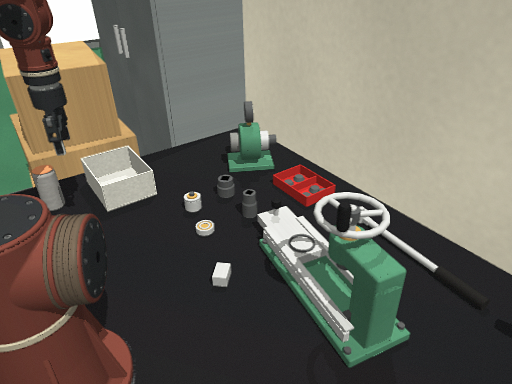

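The top view shows the cartridge at about (136,227), the bearing at (185,237), the knob at (231,164), the ring at (288,178), the hub at (383,170) and the crank at (408,194). Next I'll take enlarged crops.

```bash
cat > h.py <<'E'
import numpy as np, cv2
from station import robot
def w(name,u,v,z):
    c=robot.camera_model(name); K=np.array([[c['fx'],0,c['cx']],[0,c['fy'],c['cy']],[0,0,1]])
    x,y=cv2.undistortPoints(np.array([[[u,v]]],float),K,np.array([c['k1'],0,0,0]))[0,0]
    P=c['pose']; d=P[:3,:3]@[x,-y,-1]; o=P[:3,3]
    return o+d*(z-o[2])/d[2]
E
python3 - <<'E'
from h import *
im=cv2.imread('pics/top0.png')
a=cv2.resize(im[195:255,115:205],None,fx=6,fy=6,interpolation=cv2.INTER_CUBIC)  
b=cv2.resize(im[130:220,215:315],None,fx=6,fy=6,interpolation=cv2.INTER_CUBIC)
cv2.imwrite('pics/b.png',b)
s=cv2.imread('pics/side0.png')
c=cv2.resize(im[130:214,340:424],None,fx=4,fy=4,interpolation=cv2.INTER_CUBIC)
d=cv2.resize(im[207:247,115:155],None,fx=6,fy=6,interpolation=cv2.INTER_CUBIC)
e=cv2.resize(s[185:217,178:210],None,fx=7.5,fy=7.5,interpolation=cv2.INTER_CUBIC)
o=np.zeros((580,336,3),np.uint8);o[:336]=c;o[340:580,:240]=d
o2=np.zeros((580,580,3),np.uint8);o2[:,:336]=o;o2[340:580,336:576]=e
cv2.imwrite('pics/c.png',o2)
for n,u,v,z in [('cart',136,227,60),('knob',231,164,98),('nest',288,178,56),('hub',383,170,270),('crank',408,194,310),('bear',185,237,18),('sock',131,176,60),('sock2',189,175,70),('blk',263,261,30)]: print(n,w('top',u,v,z).round(1))
E
```

```text
cart [454.6 358.7  60. ]
knob [597.1 133.9  98. ]
nest [572.   -3.4  56. ]
hub [ 541.2 -165.6  270. ]
crank [ 487.  -195.2  310. ]
bear [433.  249.8  18. ]
sock [577.5 374.9  60. ]
sock2 [577.3 235.2  70. ]
blk [372.5  59.   30. ]
```

View pics/b.png

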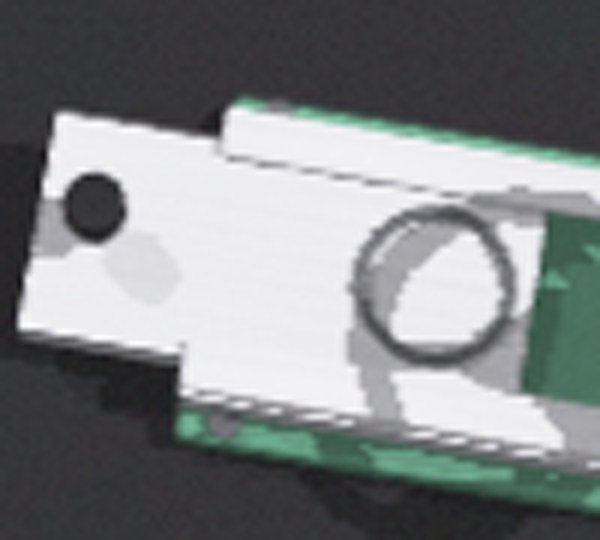

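View pics/c.png

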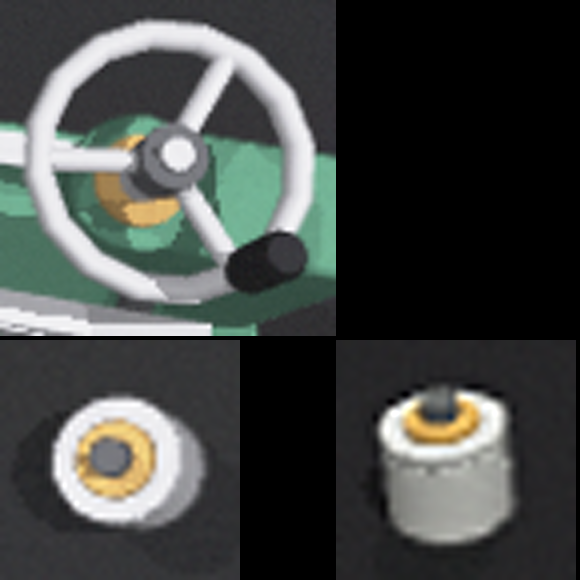

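The knob is at (230.4,164.1), the ring at (286.8,177.1) and the cup's top at (134.2,226.6). The rim centre is at (382.1,169.8), the crank top at (411.4,193.9), and the side view puts the cup's top at (192.1,196). Now I'll check the geometry against the given sizes.

```bash
python3 - <<'E'
from h import *
k=w('top',230.4,164.1,98);n=w('top',286.8,177.1,56);c=w('top',134.2,226.6,45);c2=w('side',192.1,196,45)
print('knob',k,'nest',n,'cart',c,c2); d=k[:2]-n[:2];L=np.hypot(*d);yd=d/L;print('L',L,'yd',yd)
for hz in(262,270):
    r=w('top',382.1,169.8,hz-9);h=w('top',384.2,168.1,hz);cr=w('top',411.4,193.9,hz+41)
    print(hz,'rim',r,'hub',h,'crank',cr,'R',np.hypot(*(cr-r)[:2]),np.hypot(*(cr-h)[:2]))
    for p in(r,h):
        e=p[:2]-n[:2]; print('  along',e@yd,'lat',e@[-yd[1],yd[0]])
q0=robot.observe()['q']
for p,nm in((c,'cart'),(n,'nest'),(k,'knob')):
    for y in (0,np.pi/2,np.pi,-np.pi/2):
        q=robot.inverse_kinematics([p[0],p[1],70],[np.pi,0,y]); print(nm,round(y,2),None if q is None else np.round(q,2))
E
```

```text
knob [596.83248083 135.32886846  98.        ] nest [ 5.74240360e+02 -5.32809869e-01  5.60000000e+01] cart [457.0680935 366.8980212  45.       ] [456.01113612 360.95638498  45.        ]
L 137.72726515977746 yd [0.16403521 0.98645448]
262 rim [ 545.51627897 -169.57353011  253.        ] hub [ 546.79543843 -170.86839455  262.        ] crank [ 488.34320609 -204.18128113  303.        ] R 66.8315546203544 67.27861381230888
  along -171.46273717034995 lat 0.6063681986822199
  along -172.5302348205999 lat -0.8678677450116197
270 rim [ 543.65454935 -166.90998974  261.        ] hub [ 544.89978506 -168.16170196  270.        ] crank [ 486.96426313 -200.97433588  311.        ] R 66.13749488108756 66.58223220406079
  along -169.14066504631026 lat 2.8797941355185808
  along -170.17115967448612 lat 1.4461009120379327
cart 0 [ 0.55  0.54 -0.22  0.81  0.   -2.59]
cart 1.57 [ 0.55  0.54 -0.22  0.81  0.    2.12]
cart 3.14 [ 0.55  0.54 -0.22  0.81  0.    0.55]
cart -1.57 [ 0.55  0.54 -0.22  0.81  0.   -1.02]
nest 0 [-0.13  0.52 -0.26  0.79  0.    3.01]
nest 1.57 [-0.13  0.52 -0.26  0.79  0.    1.44]
nest 3.14 [-0.13  0.52 -0.26  0.79  0.   -0.13]
nest -1.57 [-0.13  0.52 -0.26  0.79  0.   -1.7 ]
knob 0 [ 0.1   0.58 -0.15  0.85  0.   -3.04]
knob 1.57 [ 0.1   0.58 -0.15  0.85  0.    1.67]
knob 3.14 [ 0.1   0.58 -0.15  0.85  0.    0.1 ]
knob -1.57 [ 0.1   0.58 -0.15  0.85  0.   -1.47]
```

```bash
python3 - <<'E'
from h import *
pi=np.pi
robot.goto([456.5,364,110],[pi,0,pi]); robot.servo_line([456.5,364,12],vel=150,contact_N=15)
robot.clamp(20); o=robot.observe(); print(o['time'],o['position'],o['width'],o['contact_force'])
robot.ungrasp(); robot.servo_line([456.5,364,85],vel=200)
robot.goto([456.5,364,85],[pi,0,pi/2]); robot.servo_line([456.5,364,12],vel=150,contact_N=15)
robot.clamp(50); o=robot.observe(); print(o['time'],o['position'],o['width'],o['contact_force'])
robot.servo_line([456.5,364,120],vel=200); o=robot.observe(); print(o['time'],o['position'],o['width'],o['contact_force'])
cv2.imwrite('pics/lift.png',robot.get_image('side'))
E
```

```text
2.575 [457.26314362 365.01764084  13.13999116] 49.6497871480169 [-1.58521592  2.5486631   4.94736779]
6.0 [457.25360968 364.37058512  13.20368265] 48.567482704977635 [-0.49131067 -0.79531336  6.16683965]
6.6917 [455.60057861 363.47896013 118.73303042] 48.727004776998356 [-1.14257163  0.31672446 -8.15486356]
```

View pics/lift.png

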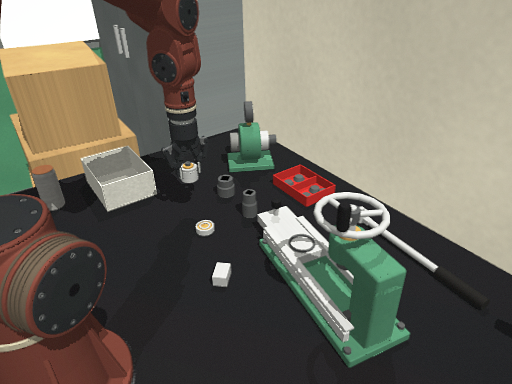

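The cartridge is held between the fingers at about (188,172) in the side view and nothing else moved. Next it goes to the nest.

```bash
python3 - <<'E'
from h import *
pi=np.pi
N=[574.2,-1.6]
robot.servo_line([456.5,364,165],vel=200)
robot.goto(N+[165],[pi,0,1.407]); robot.servo_line(N+[78],vel=150); robot.pause(0.2)
o=robot.observe(); print(o['time'],o['position'],o['contact_force'])
im=robot.get_image('top'); s=robot.get_image('side')
cv2.imwrite('pics/pre.png',np.hstack([cv2.resize(im[130:220,230:330],None,fx=4,fy=4,interpolation=2),cv2.resize(s[200:290,250:350],None,fx=4,fy=4,interpolation=2)]))
hit=robot.servo_line(N+[61.5],vel=30,contact_N=6)
o=robot.observe(); print(hit,o['time'],o['position'],o['contact_force'],o['wrist_torque'],o['width'])
E
```

```text
9.4833 [575.02228591  -1.64640625  79.07156862] [ 0.38511689 -0.32271534 -5.86011972]
True 10.075 [573.98686062  -1.62055556  63.19588881] [-0.80584713 -0.31246475  4.87705548] [ 0.02747289  0.07736085 -0.05666251] 48.85096348005784
```

View pics/pre.png

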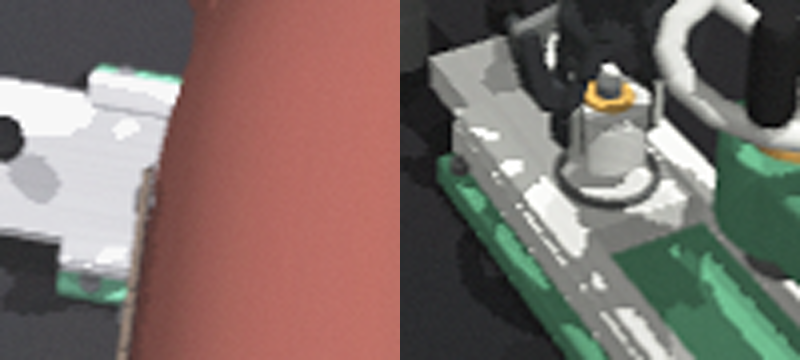

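It stopped at TCP z 63.2, exactly the expected seat height, and the image before descent shows the cartridge centred over the ring. Now I'll release it and take hold of the knob.

```bash
python3 - <<'E'
from h import *
pi=np.pi; yd=np.array([0.164,0.9865])
robot.ungrasp(); p=robot.observe()['position']; robot.servo_line([p[0],p[1],160],vel=150)
K=[597,136]
robot.goto(K+[160],[pi,0,1.407])
s=robot.get_image('side'); cv2.imwrite('pics/seat.png',cv2.resize(s[190:290,240:360],None,fx=5,fy=5,interpolation=2))
hit=robot.servo_line(K+[68],vel=150,contact_N=12); robot.clamp(30)
o=robot.observe(); print(hit,o['time'],o['position'],o['contact_force'],o['width'])
E
```

```text
False 13.3417 [599.98734804 135.65923503  69.04603665] [ 7.95520416 -1.92593304 -1.98932626] 24.86842306776145
```

View pics/seat.png

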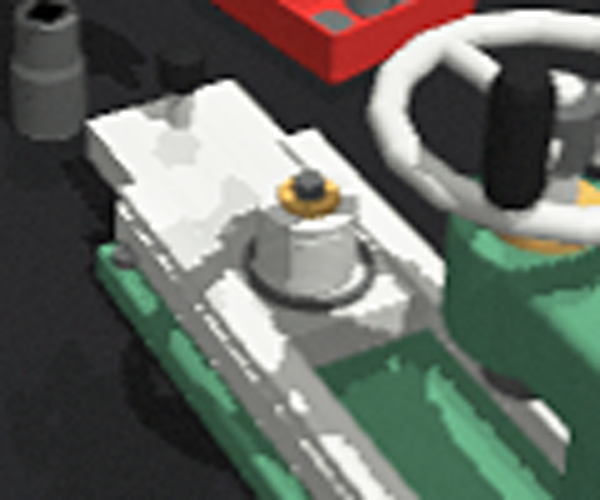

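The cartridge stands inside the ring and the knob is gripped. The knob pulled the gripper to x=600, so the slide axis is nearer (0.177, 0.984).

```bash
python3 - <<'E'
from h import *
pi=np.pi; yd=np.array([0.177,0.984]); s=np.array([601.,135.7])
def go(d,v,c):
    global s
    p=s-yd*d; h=robot.servo_line([p[0],p[1],69],vel=v,contact_N=c); o=robot.observe()
    print(h,round(o['time'],2),o['position'].round(2),o['contact_force'].round(1)); return h,o
h,o=go(70,80,25)
if not h: h,o=go(150,80,25)
if not h: h,o=go(180,40,15)
E
```

```text
False 14.37 [587.66  66.16  68.97] [-4.9 -1.5  6. ]
False 15.52 [573.81 -12.27  69.01] [-4.9 -0.3  6. ]
True 16.07 [570.46 -30.75  68.98] [0.3 3.7 4.3]
```

```bash
python3 - <<'E'
from h import *
pi=np.pi; yd=np.array([0.1747,0.9846])
for i in range(2):
    p=robot.observe()['position'][:2]-yd*8
    h=robot.servo_line([p[0],p[1],69],vel=20,contact_N=20); o=robot.observe()
    print(h,round(o['time'],2),o['position'].round(2),o['contact_force'].round(1))
E
```

```text
True 16.36 [570.46 -30.66  69.01] [0.5 2.6 3.8]
True 16.64 [570.48 -30.57  69.01] [0.7 2.6 4.4]
```

Three pushes all stopped at the same place, so the slide is home. The slide line puts the press axis at about (546, -168.6). I'll triangulate the crank's top, then let go and rise.

```bash
python3 - <<'E'
from h import *
A=np.array([546,-168.6])
for z in range(295,325,4):
    a=w('top',411.4,193.9,z);b=w('side',345.3,204.2,z);e=a[:2]-A
    print(z,a[:2].round(1),b[:2].round(1),np.hypot(*(a-b)).round(1) if 0 else np.linalg.norm(a-b).round(1),'R',np.hypot(*e).round(1),'ang',np.degrees(np.arctan2(e[1],e[0])).round(1))
robot.ungrasp(); p=robot.observe()['position']; robot.servo_line([p[0],p[1],160],vel=150)
p=robot.observe()['position'];robot.servo_line([p[0],p[1]+60,360],vel=200)
o=robot.observe();print(o['time'],o['position'])
t=robot.get_image('top');s=robot.get_image('side')
cv2.imwrite('pics/wh.png',np.hstack([cv2.resize(t[120:220,330:430],None,fx=4,fy=4,interpolation=2),cv2.resize(s[180:280,290:390],None,fx=4,fy=4,interpolation=2)]))
for z in (275,345):
  for y in(.5,3.65-2*np.pi): print(robot.inverse_kinematics([488,-200,z],[np.pi,0,y]))
E
```

```text
295 [ 489.7 -207.4] [ 510.7 -183.7] 31.6 R 68.4 ang -145.4
299 [ 489.  -205.8] [ 506.1 -187.6] 25.0 R 68.0 ang -146.9
303 [ 488.3 -204.2] [ 501.6 -191.4] 18.4 R 67.8 ang -148.3
307 [ 487.7 -202.6] [ 497.1 -195.2] 12.0 R 67.5 ang -149.8
311 [ 487. -201.] [ 492.6 -199. ] 5.9 R 67.3 ang -151.3
315 [ 486.3 -199.4] [ 488.1 -202.9] 3.9 R 67.2 ang -152.7
319 [ 485.6 -197.8] [ 483.5 -206.7] 9.2 R 67.1 ang -154.2
323 [ 484.9 -196.2] [ 479.  -210.5] 15.5 R 67.0 ang -155.7
19.2083 [569.07279694  29.53999109 358.85212349]
[-0.52762782  0.27534198 -0.05927747  1.23617688  0.          2.11396483]
[-0.52762782  0.27534198 -0.05927747  1.23617688  0.         -1.03603517]
[-0.52762782  0.26250187  0.10386437  1.41215882  0.          2.11396483]
[-0.52762782  0.26250187  0.10386437  1.41215882  0.         -1.03603517]
```

View pics/wh.png

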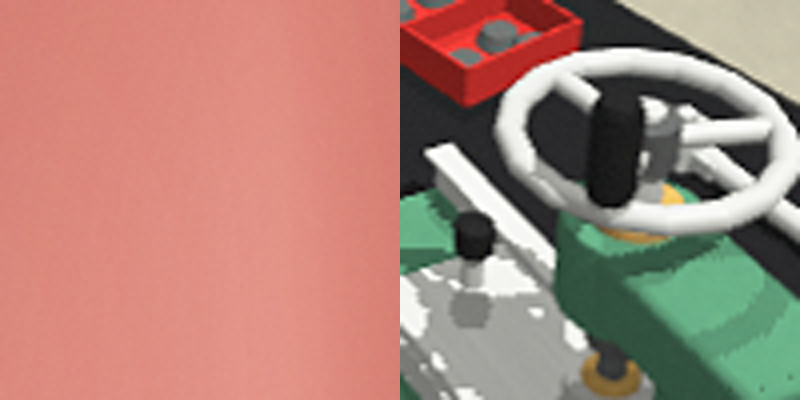

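The slide is home, with the plunger under the ram and the crank's top near (488,-201,313). Next I grip the crank and try a short arc.

```bash
cat > crank.py <<'E'
from h import *
import json,os
A=np.array([546,-168.6]); R=65.
def st(): return json.load(open('st.json'))
def turn(n,deg=12,vel=60,stop=None):
    S=st(); a,z,log=S['a'],S['z'],S['log']; C=np.array(S.get('C',A)); 
    for i in range(n):
        a-=np.radians(deg); z-=deg/36.
        robot.servo_line([C[0]+R*np.cos(a),C[1]+R*np.sin(a),z],vel=vel)
        o=robot.observe(); p=o['position']; f=o['contact_force']
        b=np.arctan2(p[1]-C[1],p[0]-C[0]); b+=2*np.pi*round((a-b)/2/np.pi)
        t=np.array([-np.sin(b),np.cos(b)]); r=np.array([np.cos(b),np.sin(b)])
        ft=f[:2]@t; fr=f[:2]@r
        log.append([o['time'],np.degrees(a),np.degrees(b),ft,fr,f[2],*p])
        print(*np.round([o['time'],np.degrees(a),np.degrees(b),ft,fr,f[2],np.hypot(*(p[:2]-C))],1))
        S.update(a=a,z=z,log=log); json.dump(S,open('st.json','w'))
        if stop and stop(log): return True
E
python3 - <<'E'
from crank import *
pi=np.pi; yaw=0.506
robot.goto([488,-200,345],[pi,0,yaw])
h=robot.servo_line([488,-200,277],vel=120,contact_N=10); print(h)
robot.clamp(60); o=robot.observe(); p=o['position']; e=p[:2]-A
print(o['time'],p,o['contact_force'],o['width'],np.hypot(*e),np.degrees(np.arctan2(e[1],e[0])))
if not h and 18<o['width']<28:
    json.dump(dict(a=float(np.arctan2(e[1],e[0])),z=276.,log=[]),open('st.json','w'))
    turn(6)
E
```

```text
False
21.5917 [ 488.1628568  -200.19096272  277.38946224] [-0.94631588  0.61006968  3.90017999] 22.5292200690697 65.90238280243746 -151.356392518878
22.0 -163.4 -162.7 0.7 7.0 13.4 65.8
22.3 -175.4 -175.0 1.8 6.9 14.6 65.7
22.7 -187.4 -187.1 1.5 7.2 14.9 65.6
23.1 -199.4 -199.3 1.7 5.4 15.5 65.4
23.5 -211.4 -211.5 0.0 4.9 15.0 65.3
23.8 -223.4 -223.6 0.4 4.0 13.6 65.1
```

The crank follows, but the force reads about zero after each step has settled, so I have to feel it with contact_N while moving. I'll fit the centre, ease z, and calibrate the threshold on free steps.

```bash
python3 - <<'E'
s=open('crank.py').read()
s=s.replace("stop=None):","cN=None):").replace("        robot.servo_line([C","        if isinstance(cN,list): c=cN[i%len(cN)]\n        else: c=cN\n        hit=robot.servo_line([C").replace("vel=vel)","vel=vel,contact_N=c)")
s=s.replace("        log.append([","        a0=a\n        if hit: z+=np.degrees(b-a)/36.; a=b\n        log.append([").replace("np.degrees(a),np.degrees(b),ft,fr,f[2],np","np.degrees(a0),np.degrees(b),ft,fr,f[2],c or 0,hit,np")
s=s[:s.index("        if stop and")]
open('crank.py','w').write(s)
E
python3 - <<'E'
from crank import *
from scipy.optimize import least_squares
S=st(); P=np.array(S['log'])[:,6:8]; P=np.vstack([[488.16,-200.19],P])
C=least_squares(lambda c:np.hypot(*(P-c).T)-65,A).x; print(C)
S['C']=C.tolist(); S['z']+=1.2; p=P[-1]-C; b=np.arctan2(p[1],p[0]); S['a']=float(b+2*np.pi*round((S['a']-b)/2/np.pi)); json.dump(S,open('st.json','w'))
turn(8,vel=40,cN=[14,11,9,8,7,6,5,4])
E
```

```text
[ 545.3324353  -169.13744619]
24.3 -236.4 -236.1 3.8 0.2 4.2 14.0 0.0 65.1
24.8 -248.4 -248.3 2.9 0.0 5.1 11.0 0.0 65.1
25.3 -260.4 -260.3 2.0 0.7 5.4 9.0 0.0 65.1
25.8 -272.4 -272.3 2.7 -0.8 5.7 8.0 0.0 65.0
26.3 -284.4 -284.3 2.3 -1.2 4.7 7.0 0.0 65.0
26.8 -296.4 -296.2 2.1 -1.3 5.4 6.0 0.0 65.0
27.0 -308.4 -297.7 -1.0 -0.2 2.7 5.0 1.0 65.0
27.2 -309.7 -298.7 -1.0 0.9 4.4 4.0 1.0 64.9
```

The fitted radius is a steady 65.0 mm. Free turning trips a threshold of 5 N but not 6 N, and contact should add about 3 N, so I'll use 6.5 N.

```bash
python3 - <<'E'
from crank import *
turn(1,vel=40)
for i in range(46):
    turn(1,vel=40,cN=6.5)
    L=st()['log'][-1]
    if abs(L[1]-L[2])<1e-6:   # a set to b => hit
        print('hit at',L[2]); turn(1,deg=6,vel=40); turn(1,vel=40,cN=6.5)
        L=st()['log'][-1]
        if abs(L[1]-L[2])<1e-6: print('CONFIRMED'); break
    if L[0]>54: break
E
```

```text
27.7 -310.7 -310.5 1.9 -0.2 6.1 0.0 0.0 65.0
28.2 -322.7 -322.4 2.0 -1.8 5.8 6.5 0.0 64.9
28.7 -334.7 -334.4 2.1 -1.8 6.1 6.5 0.0 64.9
29.2 -346.7 -346.3 2.9 -0.9 5.7 6.5 0.0 64.9
29.7 -358.7 -358.2 3.8 -1.5 6.2 6.5 0.0 64.9
30.2 -370.7 -370.2 2.1 -2.0 5.5 6.5 0.0 64.9
30.7 -382.7 -382.1 2.0 -2.3 4.8 6.5 0.0 64.9
31.2 -394.7 -394.1 4.3 -1.5 5.3 6.5 0.0 64.9
31.6 -406.7 -406.3 4.1 -1.4 6.1 6.5 0.0 65.0
32.1 -418.7 -418.4 3.5 -1.4 5.4 6.5 0.0 65.0
32.6 -430.7 -430.4 3.6 -2.3 5.3 6.5 0.0 65.0
33.1 -442.7 -442.4 2.2 -4.0 6.0 6.5 0.0 65.1
33.6 -454.7 -454.4 3.4 -3.1 5.1 6.5 0.0 65.1
34.1 -466.7 -466.4 2.8 -1.4 5.0 6.5 0.0 65.1
34.6 -478.7 -478.4 3.0 -2.0 5.3 6.5 0.0 65.1
35.1 -490.7 -490.3 3.1 -2.0 6.2 6.5 0.0 65.2
35.6 -502.7 -502.3 2.3 -1.7 4.0 6.5 0.0 65.2
36.1 -514.7 -514.3 2.8 -1.5 6.7 6.5 0.0 65.2
36.6 -526.7 -526.3 3.0 -1.8 6.6 6.5 0.0 65.2
37.1 -538.7 -538.2 2.2 -1.5 6.8 6.5 0.0 65.2
37.6 -550.7 -550.1 1.9 -0.8 7.3 6.5 0.0 65.2
38.0 -562.7 -562.1 3.0 -0.3 7.9 6.5 0.0 65.2
38.5 -574.7 -574.0 2.5 -0.8 7.9 6.5 0.0 65.2
39.0 -586.7 -586.0 3.3 -0.1 8.9 6.5 0.0 65.1
39.5 -598.7 -597.9 2
[... 301 characters left out ...]
7 -682.0 2.5 1.1 9.9 6.5 0.0 64.9
43.4 -694.7 -693.9 4.2 2.0 9.5 6.5 0.0 64.9
43.9 -706.7 -705.7 4.5 0.9 9.8 6.5 0.0 64.9
44.4 -718.7 -717.6 5.8 1.1 9.5 6.5 0.0 64.8
44.9 -730.7 -729.7 5.3 2.2 8.9 6.5 0.0 64.9
45.4 -742.7 -741.7 6.6 1.1 8.4 6.5 0.0 64.9
45.9 -754.7 -753.8 6.5 1.3 7.9 6.5 0.0 64.9
46.4 -766.7 -765.8 6.5 0.9 6.8 6.5 0.0 64.9
46.9 -778.7 -777.9 6.6 0.8 6.4 6.5 0.0 64.9
47.4 -790.7 -789.9 6.6 -0.1 6.2 6.5 0.0 65.0
47.9 -802.7 -801.9 6.4 -0.1 5.8 6.5 0.0 65.0
48.4 -814.7 -813.8 6.1 -0.7 5.3 6.5 0.0 65.0
48.9 -826.7 -825.8 6.7 -0.5 5.8 6.5 0.0 65.0
49.4 -838.7 -837.7 6.7 -1.6 5.2 6.5 0.0 65.1
49.8 -850.7 -849.6 6.6 -1.2 3.4 6.5 0.0 65.1
50.3 -862.7 -861.5 7.7 -0.5 4.5 6.5 0.0 65.1
```

No single step tripped the threshold because the resting load rose with contact. The log shows that rise clearly between -682° and -742°. I'll fit the onset.

```bash
python3 - <<'E'
from crank import *
from scipy.optimize import curve_fit
L=np.array([l for l in st()['log'] if l[2]<-300]); x=-L[:,2]; y=L[:,3]
def m(x,x0,b,k,wd): d=x-x0; return b+k*(3.2*np.clip(d/wd,0,1)+1.5*np.clip((d-24)/156,0,None))
for wd in (24,45):
    best=min((curve_fit(lambda x,x0,b,k:m(x,x0,b,k,wd),x,y,p0=[g,2.7,1]) for g in (670,690,705)),key=lambda r:np.sum((y-m(x,*r[0],wd))**2))
    print(wd,best[0],np.sqrt(np.diag(best[1])),np.std(y-m(x,*best[0],wd)),'past',x[-1]-best[0][0])
E
```

```text
24 [686.89458831   2.77206994   0.9258956 ] [3.65694758 0.10646411 0.05074548] 0.5846233394241027 past 174.55883151579508
45 [677.73942088   2.76685188   0.91669007] [4.74988021 0.1071187  0.05052391] 0.580372431660908 past 183.71399894696162
```

The onset is at about -682 ±5° with a rise of the expected size, so the wheel now stands 175–184° past contact, which is half a turn. Now I relax, let go, rise clear, check and hand in.

```bash
python3 - <<'E'
from h import *
p=robot.observe()['position']; robot.servo_line([p[0],p[1],p[2]-0.5],vel=20)
robot.ungrasp(); o=robot.observe(); print(o['time'],o['position'],o['contact_force'])
robot.servo_line([p[0],p[1],p[2]+110],vel=150); p=robot.observe()['position']
robot.servo_line([p[0]-80,p[1]+60,p[2]+20],vel=150); robot.pause(0.5)
o=robot.observe(); print(o['time'],o['position'],o['contact_force'])
s=robot.get_image('side'); cv2.imwrite('pics/end.png',cv2.resize(s[150:370,180:420],None,fx=2.5,fy=2.5,interpolation=2))
E
```

```text
51.2167 [ 494.32488419 -209.70032403  257.21939081] [-0.3146661   0.91714492  0.05994728]
53.4333 [ 414.20350003 -149.65543299  386.87556698] [0.97074644 0.06154275 0.4075478 ]
```

View pics/end.png

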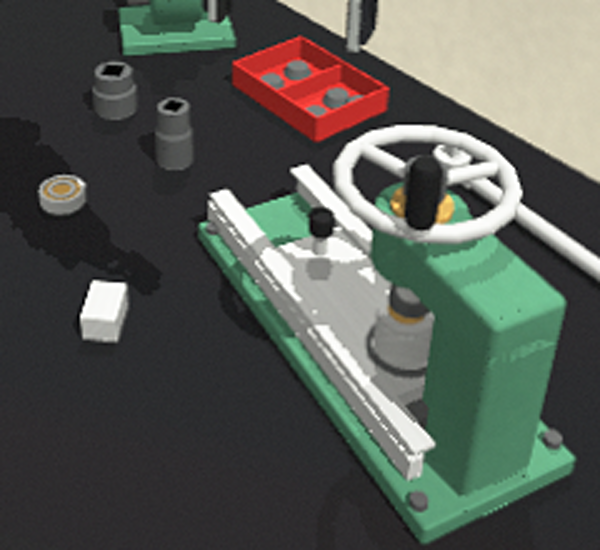

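The ram bears on the cartridge, which stands upright in the ring. The slide is home, the bystanders are in place, and the robot touches nothing.

```bash
python3 -c "
from station import robot
print(robot.hand_in())"
```

```text
the job is handed in; nothing more can be done
None
```

I handed the job in at about 53 s: the cartridge stands in the ring with the slide home, and the wheel is about half a turn past contact (175–184°, inferred from crank force since the ram load can't be read directly); no verdict was returned.

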